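Park the spring plunger and draw out the die slide

ROBOT

A 6-joint arm with a two-finger parallel gripper is mounted at the origin on the work surface. World frame = base frame: x ahead of the robot, y to its left, z up, the work surface at z = 0. Lengths are in m, angles in rad, forces in N, time in s.
With the tool pointing down it reaches from about 0.325 to 0.9 m from the base axis. Payload 6.1 kg.
Tool frame: the origin (TCP) lies midway between the tips of the shut fingers; the grasp point (between the pads) lies 19 mm behind it; z points along the fingers, y is the direction in which the jaws open and shut (so a half turn about z gives the same grasp; the last joint's range is limited). The gripper opens to 85 mm and grips with 20 to 120 N. Pads are 22 mm wide; open, the fingers measure 114 mm over their backs; the gripper's body (76 mm by 85 mm) begins 54 mm behind the grasp point. The pads swing forward as they close: fully open they stand 13 mm farther back than shut.
Start: joints at [1.048, 0.22, 1.526, -0, 1.395, -0.126], TCP at [0.242, 0.576, 0.203] pointing down, gripper open.
Joint ranges: [-2.98, 2.98], [-0.91, 2.08], [0.09, 2.57], [-1.24, 4.39], [0.2, 2.65], [-2.68, 2.68]. Speed limits (rad/s): [2.57, 2.57, 3.01, 3.14, 3.14, 3.14].

INTERFACE

Orientations are given as a 3x3 rotation matrix whose columns are the frame's x, y, z axes.
In Python, from workcell import bot, optics, ticket gives the robot as it stands. The module is installed in compiled form; this text tells all that it offers.
- The arm moves only by the shell command python3 -m crank 'ROWS' [FORCE]. ROWS is JSON, a list that holds one entry, the list of rows, each a list of 5 numbers: the shift along the tool's x, y, z in cm, then the turn about the tool's z in rad, then the opening, from 0 (shut) to 1 (fully open). A call has 1 to 8 rows; each row is the pose to reach, as a shift and turn from the pose commanded when the call began, along the tool's axes at that moment; what a row does not reach only later rows make up. A row lasts 1/10 s, in which the tool goes at most 50 mm and 8.59 degrees, less where a joint would pass 70% of its speed; a pose out of reach is approached as far as the arm can. A call with a gripper value outside its range is refused whole. The fingers move at their own pace and stop on an object; FORCE is the grip in N (left out, the last holds). Time passes only in rows, so rows that repeat a pose let the fingers close. It gives the time, the measured TCP pose, the force and the opening at its end, in the units of the state.
- bot.get_state(): the state, without advancing time (a new reading comes with each control period).
- optics.get_image(name): name is "scene" or "top"; returns the picture (420x560x3 uint8, red, green, blue); there is no depth.
- optics.get_calibration(name): a dict with "fx", "fy", "cx", "cy" (pixels), "extrinsics" (4x4, takes a point from camera to world coordinates). Camera axes: x right, y down, z forward; pixel columns grow to the right and rows downward; lengths in m; the calibration is good to about 2 mm. A picture is of the moment at which its call begins. get_calibration takes no time and is no camera call.
- ticket.hand_in(): hands the job in, once; it reports no verdict.
The state is a dict: "time": time; "qpos": joint angles; "dq": joint speeds; "effort": joint torques, N m; "ee_pos": TCP position; "tool_rot": TCP orientation; "ft_force": force on the tool from outside, world axes, zero at the start; "ft_torque": the same for the moment, N m; "opening": finger opening in m.
Only numpy, scipy, OpenCV 4.12 (cv2) and the standard library are available. Lean on these libraries where they do the work, as an engineer would, in place of code of your own. Each camera call takes 0.05 s, during which the arm holds its last target. There are 200 camera calls.

TASK

On the goldsmith's green die slide, pull up the red knob of the spring plunger, twist it counter-clockwise and feel for its rest notch, without forcing its cross pin, so that with your hand off it stays retracted in the notch. Then slide the steel carriage by its black post all the way out to its stop and let go. Leave the other things on the bench alone.

Things in the scene. Friction and masses are not known exactly. Their poses are not given: they have to be found in the camera images.
- fixture: the die slide, fixed to the bench: green base plate 140 (x) x 330 (y) x 20 mm, two steel guides along y, and a green bridge 136 x 44 mm, top at 66 mm height, across the carriage at y = -50 mm. Origin: underside centre of the base, on the bench top; z up; +y is the way the carriage slides out, x across it. Its place and yaw (up to 0.4 rad either way) differ each time
- knob (a point): the plunger's red knob: a flat upright wing 34 (its own x) x 14 (y) x 30 mm high (z), origin at its centre, on the plunger's vertical axis (fixture x = 0, y = -50 mm), 115 mm above the bench when down. Its underside is 14 mm above the brass rims of the collar when down. Pinch it across its 14 mm; it lifts and twists with the plunger
- cross_pin (a point): steel cross pin, 44 mm long, 5 mm thick, along the knob's x axis, 42 mm below the knob's centre, moving rigidly with the knob; origin at its middle. Down, it lies between the collar's two cams. Lifted over 15.5 mm it passes above their rims. Within about 0.1 rad of the notch's middle it drops in. More than 40 N on it damages it
- collar_centre (a point): point on the plunger axis at rim height (86 mm); axes as the fixture's, they do not show how the collar is turned. Round it on the bridge, two opposite cams 14 to 22 mm from the axis; met in this order counter-clockwise: brass rim 4 mm wide, notch 6.6 mm wide, 4 mm deep, flat floor, brass rim, dark stop post 5 mm higher, struck about 0.3 rad past the notch
- lock_pin (a point): foot of the plunger, a steel pin of 10 mm diameter; origin at its lower end. Down, it stands 7 mm deep in a slot of the carriage and locks it; from 7 mm lift on the carriage is free. Shoving the carriage against it with more than 40 N damages it
- lift (a joint): lift of the plunger, m: 0 down (locked), 0.0115 resting in the rest notch, 0.0155 resting on a brass rim, 0.021 its upper stop. A spring pulls it down with 7.6 N at 0 to 10.5 N at the rim, plus 1.2 N of weight
- twist (a joint): twist of the plunger, rad, growing counter-clockwise seen from above; 0 when the knob's x axis lies along the fixture's x axis; starts within 0.1 of 0. The collar is set differently each time: the rest notch lies anywhere between 0.8 and 1.5 and must be felt (or seen)
- handle_grip (a point): centre of the gripping part of the carriage's black upright post: 24 mm diameter, from 58 to 88 mm above the bench, this point at 71 mm, fixture x = 0; at y = +60 mm with the carriage home, at y = +120 mm when fully out
- carriage (a joint): how far the carriage is slid out along the fixture's +y, m: 0 home (locked), 0.060 at its outer stop; stays where left, about 3 N of sliding friction
- die_steel: bystander: spare steel die, 42 mm diameter, 18 mm high; origin at its underside
- die_brass: bystander: spare brass die, 42 mm diameter, 18 mm high; origin at its underside
- jar: bystander: amber jar, 60 mm diameter, 90 mm high; origin at its underside
- bench_block: bystander: steel bench block 80 x 80 x 25 mm; origin at its underside
- mug: bystander: white mug, 80 mm diameter, 90 mm high; origin at its underside

How it is judged:
On the way, in this order (a step that is already met when the one before it is completed fails the run):
1. the plunger stays retracted in its rest notch with the hand off the knob (value of joint lift between 0.0098 and 0.0136 m and contact force between the fingers and twist below 0.3 N), for 0.3 s.
2. the carriage is slid out to its stop (value of joint carriage above 0.057 m), for 0.2 s.
At the end, for the whole second after the job is handed in: the plunger rests in its rest notch (lift between 9.8 and 13.6 mm), the carriage is out to within 3 mm of its 60 mm stop and at rest (value of joint lift between 0.0098 and 0.0136 m and value of joint carriage above 0.057 m and velocity of joint carriage between -0.005 and 0.005 m/s); the robot touches nothing.
It fails at once if the cross pin is forced against the collar with more than 40 N (contact force between cross_pin_rod and anything else above 40 N).
It fails at once if the carriage is shoved against the lock pin with more than 40 N (contact force between lock_pin_rod and anything else above 40 N).
It fails at once if a bystander is moved more than 30 mm (distance of any of die_steel, die_brass, hammer, screwdriver, jar, bench_block, mug from where it was at the start of the episode above 0.03 m).
It also fails if it takes over 61 s, if anything falls off the work surface, if the arm or the gripper's body presses on something with over 40 N, if the wrist force passes 120 N, or if a joint passes its speed limit or range.

## Working session

There is one attempt and no reset: what is moved stays moved. The work goes in short steps, Python scripts to look and compute and a shell command to move; the robot and the scene stay as the last step left them, time stands still between calls to the robot, and variables do not carry over. Pictures are saved under pics/ and viewed, about 8 in all and at most 12, crops included, and the job is handed in when it is done.

```bash
mkdir -p pics; python3 - <<'E'
from workcell import bot, optics
import cv2, numpy as np
np.set_printoptions(precision=4,suppress=True)
for n in ("scene","top"):
    im=optics.get_image(n); cv2.imwrite(f"pics/{n}0.png",im[:,:,::-1])
    c=optics.get_calibration(n); print(n,c['fx'],c['fy'],c['cx'],c['cy']);print(np.array(c['extrinsics']))
s=bot.get_state()
for k in s: print(k,np.array(s[k]))
E
```

```text
scene 462.9241946724048 462.9241946724048 289.2791712437355 207.09873251455375
[[-0.3111  0.5684 -0.7616  1.579 ]
 [ 0.9504  0.1881 -0.2479  0.337 ]
 [ 0.0023 -0.801  -0.5987  0.8925]
 [ 0.      0.      0.      1.    ]]
top 475.4417814583303 475.4417814583303 280.8349195749934 204.03416837138295
[[-0.0283 -0.9992  0.0294  0.5107]
 [-0.9996  0.0283 -0.0005 -0.002 ]
 [-0.0003 -0.0294 -0.9996  1.3793]
 [ 0.      0.      0.      1.    ]]
time 0.1
qpos [ 1.0479  0.2211  1.5275 -0.      1.3947 -0.1261]
dq [ 0.0005 -0.0023 -0.0007 -0.0009  0.0008 -0.0007]
effort [  0.0012 -49.8242 -39.0547  -0.0003   0.0055  -0.    ]
ee_pos [0.2412 0.5759 0.2018]
tool_rot [[-0.9223  0.3864 -0.0009]
 [ 0.3864  0.9223 -0.0015]
 [ 0.0002 -0.0017 -1.    ]]
ft_force [-0.8331 -0.0446 -0.2202]
ft_torque [-0.0273  0.0206 -0.0337]
opening 0.08537197618127303
```

View pics/top0.png

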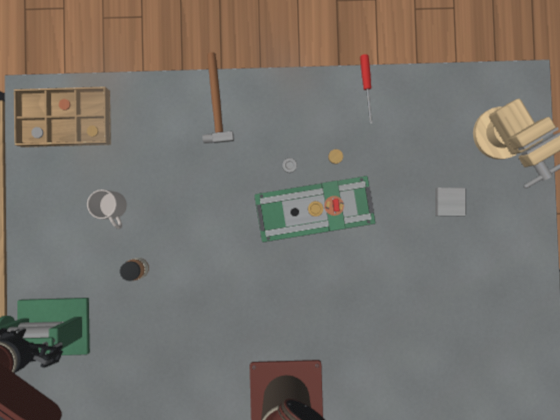

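View pics/scene0.png

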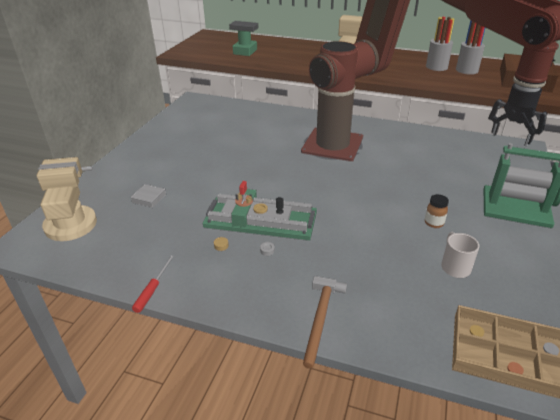

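The top view shows the fixture around (315,209) px. The red knob is at (336,205) and the black post at (294,212), so +y points image-left. Next I'll enlarge this area.

```bash
cat > h.py <<'E'
from workcell import bot, optics
import cv2, numpy as np
np.set_printoptions(precision=4,suppress=True)
def ray(n,u,v,z):
    c=optics.get_calibration(n);E=np.array(c['extrinsics'])
    d=E[:3,:3]@[(u-c['cx'])/c['fx'],(v-c['cy'])/c['fy'],1]
    return E[:3,3]+d*(z-E[2,3])/d[2]
def pix(n,p):
    c=optics.get_calibration(n);E=np.array(c['extrinsics'])
    q=E[:3,:3].T@(np.array(p)-E[:3,3]); return np.array([c['fx']*q[0]/q[2]+c['cx'],c['fy']*q[1]/q[2]+c['cy']])
def crop(n,u0,v0,w,h,k,im=None):
    im=optics.get_image(n) if im is None else im
    return cv2.resize(im[v0:v0+h,u0:u0+w,::-1],None,fx=k,fy=k,interpolation=cv2.INTER_CUBIC)
E
python3 - <<'E'
from h import *
a=cv2.imread('pics/top0.png')[:,:,::-1];b=cv2.imread('pics/scene0.png')[:,:,::-1]
A=crop('top',250,170,130,80,6,a)
B=crop('scene',200,165,125,75,6,b)[:450,:]
B=cv2.copyMakeBorder(B,0,0,0,780-B.shape[1],0)
cv2.imwrite('pics/c1.png',cv2.resize(np.vstack([A,B]),None,fx=.64,fy=.64)) if 0 else (cv2.imwrite('pics/c1.png',A),cv2.imwrite('pics/c2.png',B))
# green base mask fit
hsv=cv2.cvtColor(np.ascontiguousarray(a),cv2.COLOR_RGB2HSV)
m=cv2.inRange(hsv,(55,70,30),(90,255,200));m[:,:240]=0;m[:,390:]=0;m[:160]=0;m[255:]=0
pts=cv2.findNonZero(m);r=cv2.minAreaRect(pts);bx=cv2.boxPoints(r);print(r,bx)
w=np.array([ray('top',*p,0.02) for p in bx]);print(w,w.mean(0))
r2=cv2.minAreaRect((w[:,:2]*1000).astype(np.float32));print(r2)
E
```

```text
((314.3648376464844, 208.689208984375), (47.84010696411133, 114.2573013305664), 80.53767395019531) [[254.0811 194.4865]
 [366.7838 175.7027]
 [374.6486 222.8919]
 [261.9459 241.6757]]
[[ 0.5801  0.073   0.02  ]
 [ 0.6248 -0.2512  0.02  ]
 [ 0.4892 -0.2691  0.02  ]
 [ 0.4448  0.0542  0.02  ]] [ 0.5347 -0.0983  0.02  ]
((534.7162475585938, -98.46257019042969), (136.840087890625, 327.2848205566406), 7.850403308868408)
```

View pics/c1.png

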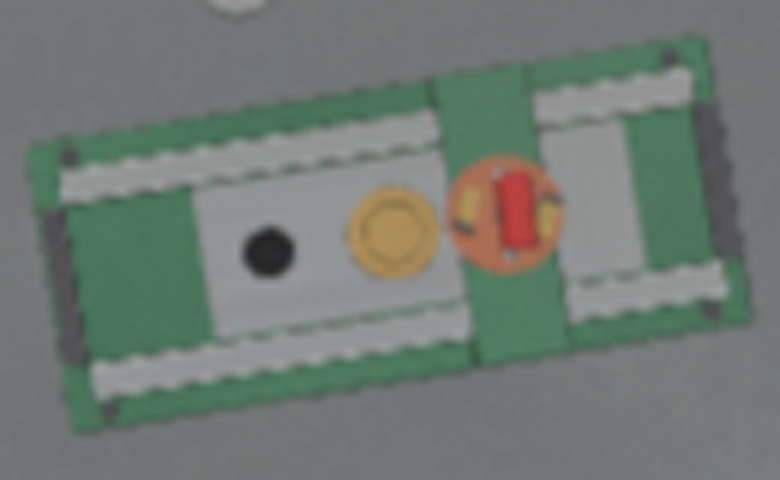

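View pics/c2.png

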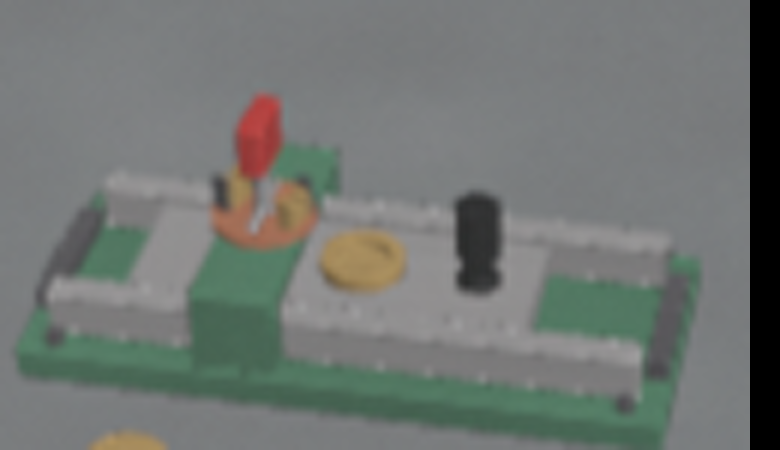

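The crops show the fixture corners at (30,143), (705,38), (752,322) and (75,432). The knob top is at (517,209), the post at (269,252), and the collar's dark stop at (465,226) on the left.

```bash
python3 - <<'E'
from h import *
f=lambda u,v:((u+.5)/6-.5+250,(v+.5)/6-.5+170)
co=np.array([ray('top',*f(*p),0.02) for p in [(30,143),(705,38),(752,322),(75,432)]])
c=co.mean(0);d=(co[0]+co[3]-co[1]-co[2])[:2];yaw=np.arctan2(-d[0],d[1]);print(c,yaw)
print('sizes',np.linalg.norm(co[0]-co[1]),np.linalg.norm(co[0]-co[3]))
ey=np.array([-np.sin(yaw),np.cos(yaw)]);ex=np.array([np.cos(yaw),np.sin(yaw)])
print('knob,post from base',c[:2]-.05*ey,c[:2]+.06*ey)
print('knob direct',ray('top',*f(517,209),0.13),'post',ray('top',*f(269,252),0.088))
k=c[:2]-.05*ey
print('collar disc',ray('top',*f(506,215),.068))
for p in [(465,226),(553,200)]:
    w=ray('top',*f(*p),.091)[:2]-k; print('stop',w@ex,w@ey,np.arctan2(w@ey,w@ex),np.linalg.norm(w))
g=lambda u,v:((u+.5)/6-.5+200,(v+.5)/6-.5+165)
print('scene knob',ray('scene',*g(258,137),.115),'post',ray('scene',*g(478,225),.075))
for p in [(221,192),(306,186)]:
    w=ray('scene',*g(*p),.086)[:2]-k; print('stop',w@ex,w@ey,np.arctan2(w@ey,w@ex),np.linalg.norm(w))
E
```

```text
[ 0.5351 -0.0992  0.02  ] 0.12933557916678334
sizes 0.3261286980409036 0.1392895879934145
knob,post from base [ 0.5416 -0.1488] [ 0.5274 -0.0397]
knob direct [ 0.5423 -0.147   0.13  ] post [ 0.5271 -0.039   0.088 ]
collar disc [ 0.5413 -0.149   0.068 ]
stop -0.002534033467900168 0.02148624323240845 1.688191522048854 0.02163515597028725
stop 0.002822170199320129 -0.019657774088188227 -1.4282055482154787 0.01985932342090674
scene knob [ 0.5407 -0.1471  0.115 ] post [ 0.5247 -0.0377  0.075 ]
stop 0.009221611895709119 -0.016396934330707654 -1.0584839447965577 0.018812165781765353
stop -0.003842120394872002 0.024011429734457534 1.7294634315605808 0.024316879878419493
```

```bash
R='[-27.8,-27.6,0,0,0.5]'; python3 -m crank '[[[-27.8,-27.6,0,0,0.5],[-27.8,-27.6,0,0,0.5],[-27.8,-27.6,0,0,0.5],[-27.8,-27.6,0,0,0.5],[-27.8,-27.6,0,0,0.5],[-27.8,-27.6,0,0,0.5],[-27.8,-27.6,0,0,0.5],[-27.8,-27.6,0,0,0.5]]]' 20; python3 -m crank '[[[-27.8,-27.6,0,0,0.5],[-27.8,-27.6,0,0,0.5],[-27.8,-27.6,0,0,0.5],[-27.8,-27.6,0,0,0.5],[-27.8,-27.6,0,0,0.5],[-27.8,-27.6,0,0,0.5],[-27.8,-27.6,0,0,0.5],[-27.8,-27.6,0,0,0.5]]]'; python3 -m crank '[[[0,0,0,0.15,0.5],[0,0,0,0.3,0.5],[0,0,0,0.45,0.5],[0,0,0,0.6,0.5],[0,0,0,0.75,0.5],[0,0,0,0.9,0.5],[0,0,0,1.05,0.5],[0,0,0,1.19,0.5]]]';python3 -m crank '[[[0,0,0,0.15,0.5],[0,0,0,0.3,0.5],[0,0,0,0.45,0.5],[0,0,0,0.6,0.5],[0,0,0,0.75,0.5],[0,0,0,0.9,0.5],[0,0,0,1.05,0.5],[0,0,0,1.19,0.5]]]'
```

```text
time: 0.9
ee_pos: [0.3915, 0.2121, 0.2026]
tool_rot: [[-0.922, 0.387, 0.0], [0.387, 0.922, -0.0], [-0.0, -0.0, -1.0]]
ft_force: [1.2, -0.1, 0.1]
opening: 0.0424
time: 1.7
ee_pos: [0.5412, -0.1502, 0.2023]
tool_rot: [[-0.922, 0.388, -0.0], [0.388, 0.922, 0.0], [0.0, -0.0, -1.0]]
ft_force: [1.2, 0.8, 0.5]
opening: 0.043
time: 2.5
ee_pos: [0.5406, -0.1474, 0.2022]
tool_rot: [[0.022, 1.0, -0.001], [1.0, -0.022, 0.0], [0.0, -0.001, -1.0]]
ft_force: [-0.5, -0.9, 0.3]
opening: 0.0427
time: 3.3
ee_pos: [0.5407, -0.1474, 0.2022]
tool_rot: [[0.936, 0.351, -0.001], [0.351, -0.936, 0.0], [-0.001, -0.001, -1.0]]
ft_force: [-0.0, -0.4, -0.0]
opening: 0.0424
```

```bash
python3 -m crank '[[[0.1,0,0,0.12,0.5],[0.1,0,3,0.23,0.5],[0.1,0,6,0.23,0.5],[0.1,0,8,0.23,0.5],[0.1,0,9.2,0.23,0.5],[0.1,0,10.1,0.23,0.5],[0.1,0,10.1,0.23,0.5]]]'; python3 - <<'E'
from h import *
A=crop('top',300,170,70,70,6);B=crop('scene',205,145,60,70,6)
cv2.imwrite('pics/d1.png',np.hstack([A,B]))
E
```

```text
time: 4.0
ee_pos: [0.5413, -0.1469, 0.1008]
tool_rot: [[0.991, 0.134, -0.002], [0.134, -0.991, 0.001], [-0.002, -0.001, -1.0]]
ft_force: [-0.6, -0.1, 0.2]
opening: 0.0429
```

View pics/d1.png

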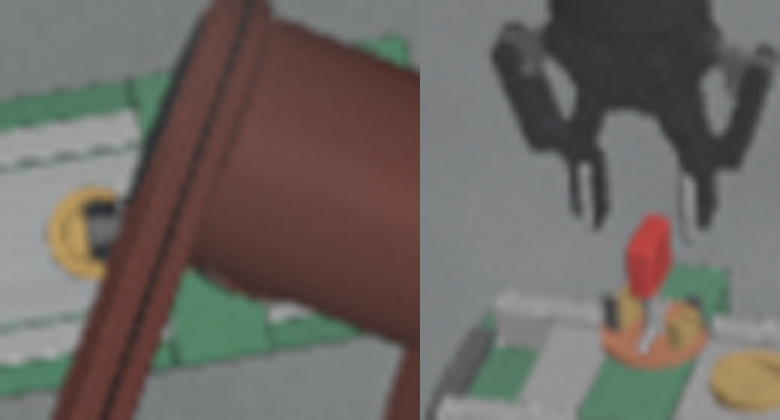

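```bash
python3 - <<'E'
from h import *
s=bot.get_state();p=np.array(s['ee_pos']);print(p)
q=lambda p:(pix('scene',p)-[205,145])*6+[420,0]
print('tcp',q(p),'grasp',q(p+[0,0,.019]),'knob top',q([.5415,-.148,.13]),'knob c',q([.5415,-.148,.115]),'rim',q([.5415,-.148,.086]))
E
```

```text
[ 0.5425 -0.1475  0.1026]
tcp [644.8651 276.8872] grasp [642.6254 245.2629] knob top [641.428  229.8451] knob c [643.2124 255.0298] rim [646.5969 302.7995]
```

```bash
python3 -m crank '[[[0,0,0,0,0.3],[0,0,0,0,0.2],[0,0,0,0,0],[0,0,0,0,0],[0,0,0,0,0],[0,0,0,0,0]]]' 40; python3 - <<'E'
from h import *
cv2.imwrite('pics/d2.png',crop('scene',195,145,80,70,7))
s=bot.get_state();print(s['ft_force'],s['ft_torque'],s['opening'],s['ee_pos'])
E
```

```text
time: 4.7
ee_pos: [0.5419, -0.1472, 0.1018]
tool_rot: [[0.991, 0.134, 0.0], [0.134, -0.991, -0.0], [0.0, 0.0, -1.0]]
ft_force: [-0.0, -0.2, -0.1]
opening: 0.0003
[ 0.7305 -0.6149 -0.3922] [-0.0134  0.0922  0.0139] 0.0003187005512974946 [ 0.5419 -0.1472  0.1018]
```

View pics/d2.png

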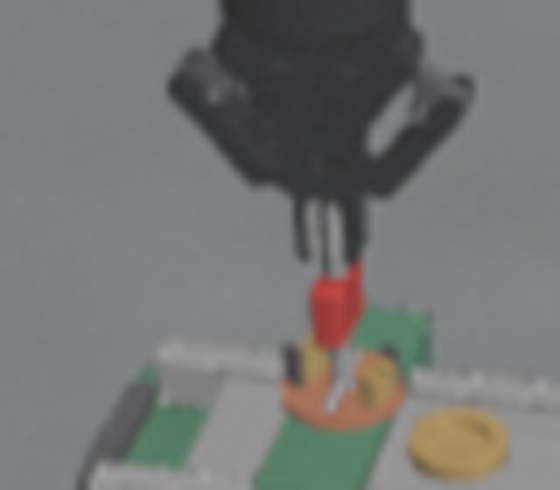

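Surprise: the fingers closed on nothing. In the picture the shut tips end at about (335,265) in the crop, just above the knob. The camera ray puts them about 29 mm higher than the reported TCP, while the top view agrees in x and y. I'll open, go lower in steps and watch the force.

```bash
python3 -m crank '[[[0,0,0,0,0.5],[0,0,0,0,0.5],[0,0,0,0,0.5],[0,0,0.5,0,0.5],[0,0,1,0,0.5],[0,0,1,0,0.5]]]' 40;python3 -m crank '[[[0,0,0.5,0,0.5],[0,0,0.8,0,0.5],[0,0,0.8,0,0.5]]]'; python3 - <<'E'
from h import *
im=optics.get_image('scene');A=crop('scene',195,145,80,70,5,im)
im=optics.get_image('top');B=crop('top',300,170,70,70,5,im)
cv2.imwrite('pics/d3.png',np.hstack([A,B]))
s=bot.get_state();print(s['ft_force'],s['qpos'])
print('start z',ray('scene',0,0,0)[:0])
E
```

```text
time: 5.35
ee_pos: [0.5411, -0.1468, 0.0905]
tool_rot: [[0.991, 0.134, -0.002], [0.134, -0.991, 0.001], [-0.002, -0.001, -1.0]]
ft_force: [0.2, -0.2, 0.1]
opening: 0.043
time: 5.65
ee_pos: [0.5415, -0.147, 0.0831]
tool_rot: [[0.991, 0.134, -0.001], [0.134, -0.991, 0.0], [-0.001, -0.001, -1.0]]
ft_force: [0.0, -0.7, 0.1]
opening: 0.0426
[-0.2994 -0.0142 -0.3105] [-0.4056  0.1866  1.8006  0.      1.1546  1.0304]
start z []
```

View pics/d3.png

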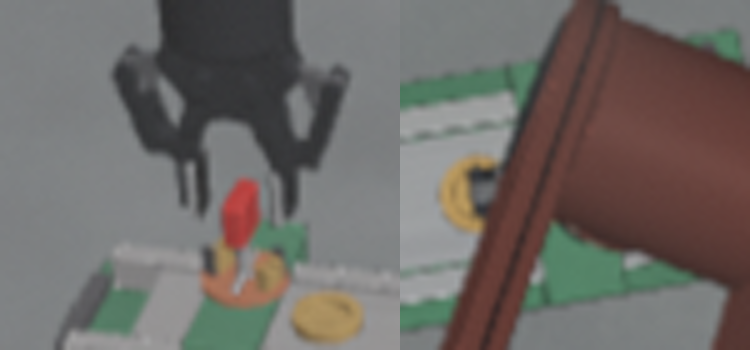

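Tips at about (203,215) and (290,218) in the crop straddle the upper half of the knob in z. Closing here tests that.

```bash
python3 -m crank '[[[0,0,0,0,0.3],[0,0,0,0,0.2],[0,0,0,0,0],[0,0,0,0,0],[0,0,0,0,0]]]' 40; python3 - <<'E'
from h import *
s=bot.get_state();print(s['ft_force'],s['ft_torque'],s['opening'],s['ee_pos'])
cv2.imwrite('pics/d4.png',crop('scene',195,145,80,70,6))
E
```

```text
time: 6.25
ee_pos: [0.542, -0.1468, 0.0842]
tool_rot: [[0.991, 0.134, 0.0], [0.134, -0.991, 0.001], [0.0, -0.001, -1.0]]
ft_force: [-2.6, 4.1, 4.3]
opening: 0.013
[-2.5879  4.1371  4.2842] [ 0.6645  0.4006 -0.0127] 0.013046887870441226 [ 0.542  -0.1468  0.0842]
```

Opening 13 mm with reaction forces: the knob is gripped. Now lift 18 mm, with a small shift to relieve the side load.

```bash
python3 -m crank '[[[-0.05,-0.1,-0.4,0,0],[-0.05,-0.1,-0.8,0,0],[-0.05,-0.1,-1.3,0,0],[-0.05,-0.1,-1.8,0,0],[-0.05,-0.1,-1.8,0,0]]]' 50; python3 - <<'E'
from h import *
s=bot.get_state();print(s['ft_force'],s['ft_torque'],s['opening'],s['ee_pos'])
cv2.imwrite('pics/d5.png',crop('scene',195,140,80,75,7))
E
```

```text
time: 6.8
ee_pos: [0.5413, -0.1465, 0.1012]
tool_rot: [[0.991, 0.134, -0.0], [0.134, -0.991, -0.0], [-0.0, 0.0, -1.0]]
ft_force: [4.6, -0.3, -12.6]
opening: 0.0128
[  4.617   -0.2502 -12.5566] [-0.2288 -1.0908 -0.0079] 0.012794587684411012 [ 0.5413 -0.1465  0.1012]
```

View pics/d5.png

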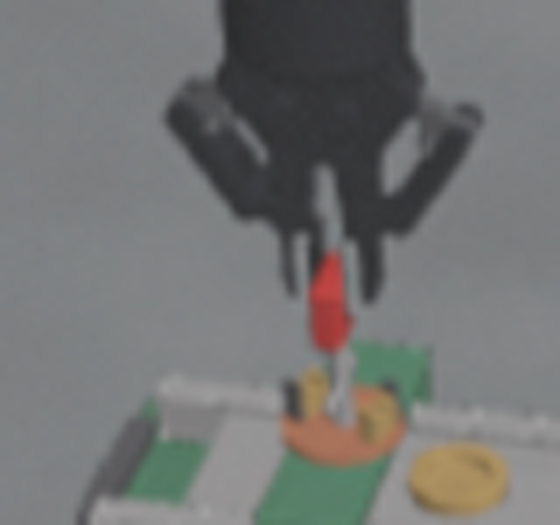

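The knob is lifted (force −12.6 N, matching the spring). Now twist counter-clockwise at this height, which is a negative tool turn.

```bash
python3 -m crank '[[[0.02,0,0,-0.1,0],[0.02,0,0,-0.2,0],[0.02,0,0,-0.3,0],[0.02,0,0,-0.4,0],[0.02,0,0,-0.5,0],[0.02,0,0,-0.5,0]]]'; python3 -m crank '[[[0,0,0,-0.1,0],[0,0,0,-0.2,0],[0,0,0,-0.25,0],[0,0,0,-0.25,0]]]'; python3 - <<'E'
from h import *
s=bot.get_state();print(s['ft_force'],s['ft_torque'],s['opening'],s['ee_pos'])
E
```

```text
time: 7.45
ee_pos: [0.5415, -0.1467, 0.1008]
tool_rot: [[0.804, 0.595, -0.0], [0.595, -0.804, -0.0], [-0.0, 0.0, -1.0]]
ft_force: [5.4, -1.1, -12.3]
opening: 0.0128
time: 7.85
ee_pos: [0.5416, -0.1467, 0.1008]
tool_rot: [[0.632, 0.775, 0.0], [0.775, -0.632, -0.001], [-0.0, 0.001, -1.0]]
ft_force: [5.9, -2.0, -12.1]
opening: 0.0128
[  5.9459  -1.9742 -12.1157] [-0.403  -1.1902  0.0305] 0.012751844777320213 [ 0.5416 -0.1467  0.1008]
```

```bash
python3 -m crank '[[[0,0,0,-0.1,0],[0,0,0,-0.15,0],[0,0,0.1,-0.15,0],[0,0,0.1,-0.15,0]]]'; python3 -m crank '[[[0,0,0.1,0,0],[0,0,0.1,0,0]]]';python3 -m crank '[[[0,0,0.05,0,0],[0,0,0.05,0,0]]]' ; python3 -m crank '[[[0,0,0.05,0,0],[0,0,0.05,0,0]]]'
```

```text
time: 8.25
ee_pos: [0.5417, -0.1468, 0.0999]
tool_rot: [[0.511, 0.86, 0.0], [0.86, -0.511, -0.001], [-0.0, 0.001, -1.0]]
ft_force: [5.8, -1.9, -12.6]
opening: 0.0126
time: 8.45
ee_pos: [0.5418, -0.1468, 0.0996]
tool_rot: [[0.511, 0.86, 0.001], [0.86, -0.511, -0.001], [-0.0, 0.001, -1.0]]
ft_force: [4.6, -2.4, -8.4]
opening: 0.0123
time: 8.65
ee_pos: [0.5418, -0.1467, 0.0996]
tool_rot: [[0.511, 0.86, 0.001], [0.86, -0.511, -0.001], [-0.0, 0.001, -1.0]]
ft_force: [3.8, -3.0, -7.4]
opening: 0.0129
time: 8.85
ee_pos: [0.5418, -0.1467, 0.0994]
tool_rot: [[0.511, 0.86, 0.001], [0.86, -0.511, -0.001], [-0.0, 0.001, -1.0]]
ft_force: [1.7, -4.0, -2.9]
opening: 0.0128
```

The rim is felt at TCP z 0.0996 (−12.6 to −2.9 N). Now sweep counter-clockwise with light pressure until the force returns to the spring value.

```bash
for i in 1; do python3 -m crank '[[[0,0,0,-0.05,0],[0,0,0,-0.05,0]]]'; python3 -m crank '[[[0,0,0,-0.05,0],[0,0,0,-0.05,0]]]';  python3 -m crank '[[[0,0,0,-0.05,0],[0,0,0,-0.05,0]]]'; done | grep -v rot; python3 -c "
from h import *
s=bot.get_state();print(s['ft_force'],s['ft_torque'])"
```

```text
time: 9.05
ee_pos: [0.5419, -0.1467, 0.0994]
ft_force: [3.6, -3.1, -3.2]
opening: 0.0127
time: 9.25
ee_pos: [0.5419, -0.1466, 0.0992]
ft_force: [3.5, -3.0, -3.0]
opening: 0.0124
time: 9.45
ee_pos: [0.5419, -0.1466, 0.0987]
ft_force: [5.9, -3.6, -7.0]
opening: 0.0126
[ 5.9433 -3.5825 -7.039 ] [-0.7887 -1.0816  0.0876]
```

```bash
python3 -m crank '[[[0,0,0,-0.03,0],[0,0,0,-0.03,0]]]' |grep -v rot;  python3 -m crank '[[[0,0,0,-0.03,0],[0,0,0,-0.03,0]]]'; python3 -c "
from h import *
s=bot.get_state();print(s['ft_force'],s['ft_torque'])"
```

```text
time: 9.65
ee_pos: [0.5418, -0.1466, 0.0984]
ft_force: [5.6, -3.3, -9.6]
opening: 0.013
time: 9.85
ee_pos: [0.5418, -0.1466, 0.0982]
tool_rot: [[0.321, 0.947, 0.001], [0.947, -0.321, -0.001], [-0.0, 0.001, -1.0]]
ft_force: [6.8, -5.3, -10.0]
opening: 0.0126
[  6.7687  -5.3083 -10.0207] [-0.8107 -1.2584  0.0349]
```

```bash
python3 -m crank '[[[0,0,0.1,0,0],[0,0,0.1,0,0]]]' |grep -v rot;  python3 -m crank '[[[0,0,0.1,0,0],[0,0,0.1,0,0]]]' |grep -v rot;python3 -m crank '[[[0,0,0.05,0,0],[0,0,0.05,0,0]]]'; python3 -c "
from h import *
s=bot.get_state();print(s['ft_force'],s['ft_torque'])"
```

```text
time: 10.05
ee_pos: [0.542, -0.1466, 0.0974]
ft_force: [6.1, -5.6, -10.1]
opening: 0.0127
time: 10.25
ee_pos: [0.5421, -0.1466, 0.0966]
ft_force: [7.2, -4.2, -9.3]
opening: 0.0129
time: 10.45
ee_pos: [0.5422, -0.1466, 0.0962]
tool_rot: [[0.321, 0.947, 0.001], [0.947, -0.321, -0.001], [-0.0, 0.002, -1.0]]
ft_force: [6.1, -4.3, -7.5]
opening: 0.0126
[ 6.112  -4.259  -7.5451] [-0.7448 -1.1289  0.182 ]
```

```bash
python3 -m crank '[[[0,0,0.05,0,0],[0,0,0.05,0,0]]]' |grep -v rot;  python3 -m crank '[[[0,0,0.05,0,0.3],[0,0,0.05,0,0.4],[0,0,0.05,0,0.4],[0,0,0.05,0,0.4]]]'; python3 - <<'E'
from h import *
cv2.imwrite('pics/d6.png',crop('scene',195,140,80,75,7))
E
```

```text
time: 10.65
ee_pos: [0.5421, -0.1466, 0.0957]
ft_force: [6.4, -4.3, -7.4]
opening: 0.0128
time: 11.05
ee_pos: [0.5414, -0.146, 0.0955]
tool_rot: [[0.32, 0.947, -0.0], [0.947, -0.32, 0.0], [0.0, -0.0, -1.0]]
ft_force: [0.0, -1.1, -0.1]
opening: 0.034
```

View pics/d6.png

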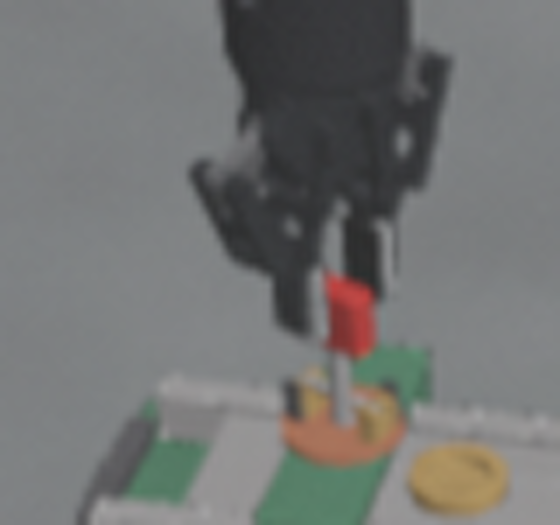

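The knob stays up with the fingers open, and the pin lies across the brass cams (crop about (345,390)). Raise, turn back, then look from there.

```bash
python3 -m crank '[[[0,0,-3,0,0.45],[0,0,-6,0,0.45],[0,0,-8,0.1,0.45],[0,0,-8,0.24,0.45],[0,0,-8,0.38,0.45],[0,0,-8,0.52,0.45],[0,0,-8,0.66,0.45],[0,0,-8,0.8,0.45]]]' |grep -v rot;  python3 -m crank '[[[0,-3,0,0.1,0.45],[0,-6,0,0.2,0.45],[0,-9,0,0.32,0.45],[0,-9,0,0.32,0.45]]]'; python3 - <<'E'
from h import *
s=bot.get_state();R=np.array(s['tool_rot']);d=np.array([.5273,-.0385,s['ee_pos'][2]])-s['ee_pos'];print('shift cm',R.T@d*100)
y=R[:,1];print('turn',np.arctan2(y[1],y[0])+1.442)
E
```

```text
time: 11.9
ee_pos: [0.5414, -0.1461, 0.1754]
ft_force: [-0.6, -0.6, -0.9]
opening: 0.0383
time: 12.3
ee_pos: [0.5014, -0.0623, 0.1752]
tool_rot: [[0.992, 0.124, -0.001], [0.124, -0.992, 0.001], [-0.001, -0.001, -1.0]]
ft_force: [0.0, 0.1, -1.0]
opening: 0.0381
shift cm [ 2.8695 -2.037   0.0005]
turn -0.004481735408257803
```

```bash
python3 -m crank '[[[2.9,-2.0,0,0,0.45],[2.9,-2.0,0,0,0.45],[2.9,-2.0,4,0,0.45],[2.9,-2.0,8,0,0.45],[2.9,-2.0,10,0,0.45],[2.9,-2.0,11.5,0,0.45],[2.9,-2.0,11.5,0,0.45]]]';  python3 -m crank '[[[0,0,0.5,0,0.45],[0,0,1,0,0.45],[0,0,1,0,0.45]]]'; python3 - <<'E'
from h import *
A=crop('scene',200,135,110,90,5);B=crop('top',260,160,70,90,3.56 and 5)
cv2.imwrite('pics/e1.png',np.hstack([A,B[:,:245]]))
print(bot.get_state()['ft_force'])
E
```

```text
time: 13.0
ee_pos: [0.5275, -0.0418, 0.0582]
tool_rot: [[0.992, 0.125, -0.004], [0.125, -0.992, 0.001], [-0.004, -0.001, -1.0]]
ft_force: [-0.6, 0.5, -0.1]
opening: 0.0382
time: 13.3
ee_pos: [0.5295, -0.0417, 0.0507]
tool_rot: [[0.992, 0.125, 0.001], [0.125, -0.992, -0.0], [0.001, 0.0, -1.0]]
ft_force: [-0.1, 0.3, 0.8]
opening: 0.0387
[-0.0972  0.5955 -0.1599]
```

View pics/e1.png

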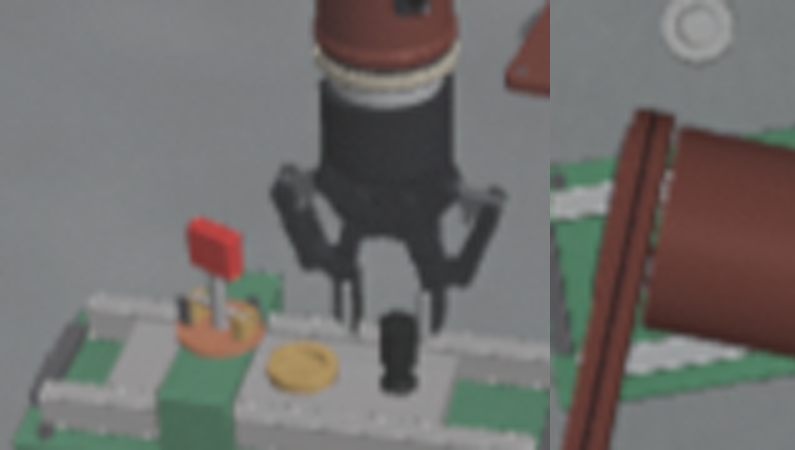

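The knob stands up with the pin in the notch. The tips at (352,330) and (435,332) straddle the post top at (398,312). Lower a bit more and close.

```bash
python3 -m crank '[[[-0.1,-0.3,0.5,0,0.45],[-0.1,-0.3,1,0,0.45],[-0.1,-0.3,1.5,0,0.45],[-0.1,-0.3,1.5,0,0.45]]]';  python3 -m crank '[[[0,0,0,0,0.2],[0,0,0,0,0.1],[0,0,0,0,0],[0,0,0,0,0],[0,0,0,0,0]]]' 30
```

```text
time: 13.8
ee_pos: [0.5268, -0.0384, 0.0342]
tool_rot: [[0.992, 0.125, -0.002], [0.125, -0.992, 0.0], [-0.002, -0.001, -1.0]]
ft_force: [-0.5, 0.1, 0.2]
opening: 0.0383
time: 14.3
ee_pos: [0.5272, -0.0373, 0.0352]
tool_rot: [[0.992, 0.124, -0.001], [0.124, -0.992, 0.002], [-0.001, -0.002, -1.0]]
ft_force: [-1.0, 5.0, 1.0]
opening: 0.0228
```

```bash
python3 -m crank '[[[0,-1,0,0,0],[0,-2,0,0,0],[0,-3,0,0,0],[0,-4,0,0,0],[0,-5,0,0,0],[0,-5.6,0,0,0],[0,-5.6,0,0,0]]]';  python3 -m crank '[[[0,-0.3,0,0,0],[0,-0.5,0,0,0],[0,-0.5,0,0,0]]]'; python3 -m crank '[[[0,-0.2,0,0,0],[0,-0.2,0,0,0]]]'
```

```text
time: 15.0
ee_pos: [0.5197, 0.0187, 0.0351]
tool_rot: [[0.992, 0.126, -0.002], [0.126, -0.992, 0.001], [-0.002, -0.002, -1.0]]
ft_force: [-5.3, 2.7, 2.2]
opening: 0.0227
time: 15.3
ee_pos: [0.5192, 0.0222, 0.0352]
tool_rot: [[0.992, 0.125, -0.002], [0.125, -0.992, 0.0], [-0.002, -0.0, -1.0]]
ft_force: [-5.7, -1.4, 2.7]
opening: 0.0227
time: 15.5
ee_pos: [0.5192, 0.0222, 0.0352]
tool_rot: [[0.992, 0.125, -0.001], [0.125, -0.992, -0.003], [-0.002, 0.003, -1.0]]
ft_force: [-4.8, -9.0, 0.9]
opening: 0.0226
```

60 mm travelled and the stop is felt (−9 N). Release and rise.

```bash
python3 -m crank '[[[0,0,0,0,0.3],[0,0.1,0,0,0.45],[0,0.1,0,0,0.45],[0,0.1,-1,0,0.45],[0,0.1,-4,0,0.45],[0,0.1,-8,0,0.45],[0,0.1,-11,0,0.45],[0,0.1,-11,0,0.45]]]'; python3 -m crank '[[[-5,-8,-3,0,0.45],[-10,-14,-3,0,0.45],[-10,-14,-3,0,0.45],[-10,-14,-3,0,0.45],[-10,-14,-3,0,0.45]]]'; python3 - <<'E'
from h import *
A=crop('scene',195,145,140,105,5)
cv2.imwrite('pics/f1.png',A)
s=bot.get_state();print(s['ft_force'],s['dq'])
for y in (.11,.12):
    p=np.array([.5421,-.1468])+(y+.05)*np.array([-np.sin(.129),np.cos(.129)]);print((pix('scene',[*p,.075])-[195,145])*5)
E
```

```text
time: 16.3
ee_pos: [0.5242, 0.0228, 0.1519]
tool_rot: [[0.992, 0.125, 0.011], [0.125, -0.992, -0.001], [0.011, 0.002, -1.0]]
ft_force: [0.5, 0.4, 0.0]
opening: 0.0385
time: 16.8
ee_pos: [0.4015, 0.1516, 0.1757]
tool_rot: [[0.992, 0.128, 0.001], [0.128, -0.992, 0.001], [0.001, -0.001, -1.0]]
ft_force: [0.5, -0.1, 0.2]
opening: 0.0384
[ 0.1565 -0.2869 -0.5741] [-0.0412  0.0316 -0.0228 -0.0132 -0.0112 -0.0153]
[501.9116 297.8864]
[518.4955 299.7828]
```

View pics/f1.png

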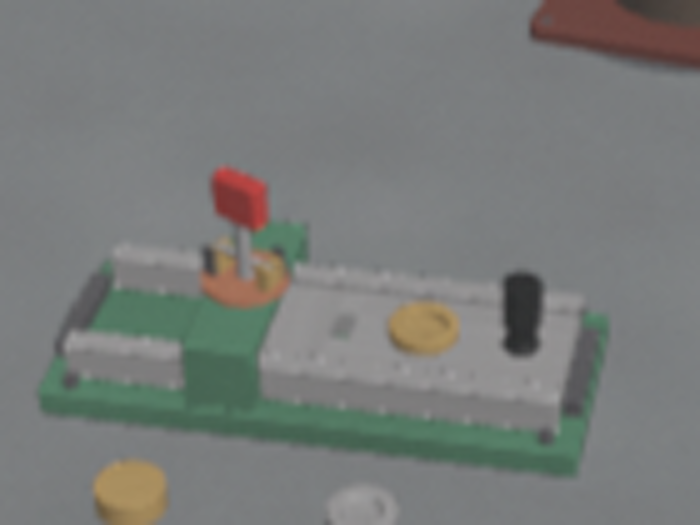

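The knob is up in its notch, with the pin across the cams at (245,255). The post is at (522,305), against 518 predicted for fully out, and the carriage end is at the stop. The hand is clear.

```bash
python3 -m crank '[[[0,0,0,0,0.45],[0,0,0,0,0.45],[0,0,0,0,0.45]]]' | head -1; python3 -c "
from workcell import ticket;print(ticket.hand_in())"
```

```text
time: 17.15
the job is handed in; nothing more can be done
None
```

I did the job and handed it in at 17.15 s; no verdict was reported.

- **Plunger:** I lifted the knob about 17–18 mm and twisted it to about 0.9 rad. I felt the brass rim there, then swept on under light pressure until the pin dropped into the notch at about 1.1 rad. I lowered it roughly 4 mm onto the notch floor and let go. It stayed up with the fingers open, and it was still up in the last picture.
- **Carriage:** I slid it out 60 mm by the post, felt the stop at about 9 N, released it and moved the hand clear. In the last picture the post is within 1 px of where full travel should put it, and the carriage end is at its stop.
- **Forces:** Wrist force readings while handling stayed under about 15 N. I did not measure the force on the cross pin itself.
- **Bystanders:** The path stayed away from them and I felt no contact. I did not measure their positions afterwards; only the two spare dies show in the last picture.

**What disagreed:** The first grasp closed on nothing. In the camera picture the shut fingertips stood about 29 mm higher than the reported TCP height. I reached about 18 mm lower for the knob, and about as much for the post, and both grips then held. I did not find the cause of that offset.

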